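# Take the filter out of the bench dust extractor

### The job

Take the filter cartridge out of the bench dust extractor: squeeze its two upright tabs together and keep them squeezed while you turn it counter-clockwise (seen from above), feeling for the place where its lugs meet the slots in the collar and it lifts freely, and lift it straight out. Stand it upright in the empty metal tray, set it down gently and let go, and leave the loose glue bottle and the sanding block where they are.

Things in the scene. Friction and masses are not known exactly. Their poses are not given: they have to be found in the camera images.
- cart_grip (a point): Point on the upright axis of the grey filter cartridge, midway between its two squeeze tabs, at gripping height. z up; the tabs face each other along y: grip along y. Each tab is an upright plate 34 mm wide, 8 mm thick, from 36 mm below to 18 mm above this point, outer face 30 mm from the axis (60 mm over both, 42 mm fully squeezed). Keep fingertips less than 24 mm below this point.
- cart_disc (a point): The cartridge's axis at its disc's underside, 58 mm below cart_grip. The disc is 92 mm across, 10 mm thick, with two lugs 26 mm wide reaching 55 mm from the axis along +x and -x. Below hangs a pleated paper filter, 80 mm across, 50 mm high, flat-bottomed: it stands on it. A latch nose 14 mm wide runs out from each tab's foot to 64 mm from the axis, its top 30 mm above this point. About 0.36 kg.
- tab_a (a joint): Inward travel in m of the tab on the cartridge's +y side: 0 at rest, 0.009 fully squeezed; sprung, 3 N to start and about 7 N at the end. Its nose is clear of the two ribs that keep the cartridge from turning once it is in by 6 to 7 mm; both tabs must be in together.
- tab_b (a joint): The same for the tab on the cartridge's -y side.
- pot: The fixed filter pot of the dust extractor: round, grey, 176 mm across, 90 mm high, with a black motor box (130 x 150 x 85 mm) on its +x side and a hose stub on its -y side. Origin on the pot's axis at the bench; z up. Locked, the cartridge's x and y axes lie along the pot's, its disc rests on the pot's top and the filter hangs inside. Ribs beside the noses rise to 122 mm above the bench.
- collar_top (a point): Centre of the top of the aluminium collar on the pot (142 mm across, 20 mm high); its turn is not given. Its rim overhangs the lugs with 2 mm play above them, but for two slots, where they lift out. They meet the slots 43 to 77 degrees counter-clockwise from locked: feel for it, it lifts free only within 4 degrees. Let go part-way, the cartridge stays and can be gripped again.
- tray: The empty fixed aluminium tray, 170 x 170 mm, walls 30 mm high, 5 mm thick, floor 5 mm thick. Origin at the centre of its underside, z up. It is left or right of the extractor; a plywood caddy of white glue bottles (150 x 170 mm, 175 mm high) stands on the other side.
- glue: Loose bystander: a white glue bottle with an orange cap, 64 mm in diameter, 170 mm high; origin at the centre of its underside.
- sander: Loose bystander: a cork sanding block, 120 x 70 x 35 mm; origin at the centre of its underside.
- cart: The same cartridge; origin on its axis at the filter's flat bottom, 108 mm below cart_grip; same axes.
Things that resemble listed ones, but are neither listed nor needed, are in the scene too. Leave any purple look-alike of the cart alone.

How it is judged (in metres and radians):
On the way, in this order (a step that is already met when the one before it is completed fails the run):
1. both tabs squeezed in (more than 5 mm each) while the cartridge is still seated (value of joint each of tab_a, tab_b above 0.005 m and z of cart_grip in the frame of pot below 0.158 m), for 0.1 s.
2. the cartridge, still seated, turned more than 34 degrees from locked with the tabs squeezed (angle between the x axis of cart_grip and the x axis of pot, either way round above 0.6 rad and value of joint each of tab_a, tab_b above 0.004 m and z of cart_grip in the frame of pot below 0.158 m), for 0.1 s.
3. the cartridge lifted clear of the pot, upright (z of cart_grip in the frame of pot above 0.2 m and angle between cart_grip's own z axis and vertical below 0.35 rad), for 0.05 s.
At the end, for the whole second after the job is handed in: The cartridge stands upright (within 0.1 rad) on the floor of the tray, its axis within 55 mm of the tray's centre along each side of the tray, released and at rest (x of cart_grip in the frame of tray between -0.055 and 0.055 m and y of cart_grip in the frame of tray between -0.055 and 0.055 m and z of cart_grip in the frame of tray between 0.107 and 0.119 m and angle between cart_grip's own z axis and vertical below 0.1 rad and linear speed of cart below 0.02 m/s); the robot touches nothing.
It fails at once if the cartridge is dropped or thrown: moving faster than 0.7 m/s with no finger on it (linear speed of cart above 0.7 m/s and contact force between the fingers and cart below 0.1 N).
It fails at once if the glue bottle or the sanding block is moved more than 40 mm (distance of any of glue, sander from where it was at the start of the episode above 0.04 m).
It also fails if it takes over 64 s, if anything falls off the work surface, if the arm or the gripper's body presses on something with over 40 N, if the wrist force passes 120 N, or if a joint passes its speed limit or range.

### The arm

A 6-joint arm with a two-finger parallel gripper is mounted at the origin on the work surface. World frame = base frame: x ahead of the robot, y to its left, z up, the work surface at z = 0. Lengths are in mm, angles in degrees, forces in N, time in s.
With the tool pointing down it reaches from about 350 to 850 mm from the base axis. Payload 8.1 kg.
Tool frame: the origin (TCP) lies at the centre of the arm's flange, where the gripper is bolted on; the fingertips stand 173 mm ahead of it and the grasp point (between the pads) lies 155 mm ahead of it; z points along the fingers, y is the line along which they close (so a half turn about z gives the same grasp; the last joint's range is limited). The gripper opens to 85 mm and grips with 20 to 120 N. Pads are 22 mm wide; open, the fingers measure 114 mm over their backs; the gripper's body (76 mm by 85 mm) begins 54 mm behind the grasp point. The pads swing forward as they close: fully open they stand 13 mm farther back than shut.
Start: joints at [-4.893, 7.471, 85.268, -0, 87.261, -4.893], TCP at [600.006, 0.022, 404.692] pointing down, gripper open.
Joint ranges: [-169.43, 169.43], [-51.17, 129.36], [1.28, 143.12], [-76.62, 256.62], [0, 156.53], [-152.29, 152.29]. Speed limits (degrees/s): [136.94, 136.94, 159.86, 180, 180, 180].

### API

Orientations are given as [roll, pitch, yaw] about the fixed x, y, z axes, in that order (R = Rz(yaw) Ry(pitch) Rx(roll)).
In Python, from bench import * gives the robot as it stands.
- The arm moves only by the shell command python3 -m jog 'ROWS' [FORCE]. ROWS is text: rows parted by semicolons, each of 7 numbers parted by spaces: the shift along the tool's x, y, z scaled (see below), then the turn, a rotation vector about the tool's x, y, z scaled (see below), then the closure, from -1 (fully open) to 1 (shut). In form: tx ty tz wx wy wz hand; .... A call has 1 to 5 rows; each row shifts and turns the commanded pose from where the row before left it, along the tool's axes as they then stand; what a row does not reach is not made up. The controller multiplies each number of a shift by 0.1 m and each number of a turn by 60 degrees. A row lasts 1/8 s, in which the tool goes at most 62.5 mm and 10.7 degrees, less where a joint would pass 70% of its speed; a pose out of reach is approached as far as the arm can. A call with a number of a shift or a turn outside -1 to 1 is refused whole. A call with a gripper value outside its range is refused whole. The fingers move at their own pace and stop on an object; FORCE is the grip in N (left out, the last holds). Time passes only in rows, so rows that do not move let the fingers close. It gives the time, the measured TCP pose, the force, the opening and the grip force at its end, in the units of the state.
- sense(): the state, without advancing time (a new reading comes with each control period).
- snapshot(name): name is "scene" or "side" or "wrist"; returns a dict with "img" (480x640x3 uint8, red, green, blue), "fx", "fy", "cx", "cy" (pixels), "extrinsics" (4x4, takes a point from camera to world coordinates). Camera axes: x right, y down, z forward; pixel columns grow to the right and rows downward; lengths in mm; the calibration is good to about 2 mm. A picture is of the moment at which its call begins. There is no depth.
- hand_in(): hands the job in; it is judged then, once.
The state is a dict: "time": time; "joint_pos": joint angles; "qd": joint speeds; "joint_efforts": joint torques, N m; "tool_pos": TCP position; "tcp_rot": TCP orientation; "ft_force": force on the tool from outside, world axes, zero at the start; "wrist_torque": the same for the moment, N m; "finger_gap": finger opening in mm; "grip_force": force on a finger pad.
Only numpy, scipy, OpenCV 4.12 (cv2) and the standard library are available. Lean on these libraries where they do the work, as an engineer would, in place of code of your own. Each camera call takes 0.05 s, during which the arm holds its last target. There are 200 camera calls.

## Working session

There is one attempt and no reset: what is moved stays moved. The work goes in short steps, Python scripts to look and compute and a shell command to move; the robot and the scene stay as the last step left them, time stands still between calls to the robot, and variables do not carry over. Pictures are saved under pics/ and viewed, at most 12 in all, crops included, and the job is handed in when it is done.

```bash
mkdir -p pics; python3 - <<'E'
from bench import *
import cv2,json,numpy as np
for n in ("scene","side"):
    s=snapshot(n); cv2.imwrite(f"pics/{n}0.png",s["img"][:,:,::-1]); e=s.pop("img"); np.save(f"{n}.npy",np.r_[s["fx"],s["fy"],s["cx"],s["cy"],np.array(s["extrinsics"]).ravel()])
    print(n,s["fx"],s["cx"],s["cy"],np.round(s["extrinsics"],3).tolist())
print(sense())
E
```

```text
scene 440.2739108394139 318.53385063211874 243.88602493912862 [[0.707, 0.506, -0.494, 1049.592], [0.707, -0.5, 0.5, -494.673], [0.006, -0.703, -0.711, 827.211], [0.0, 0.0, 0.0, 1.0]]
side 555.2063526445509 327.2514070024957 237.6963878055989 [[0.963, -0.196, 0.187, 379.253], [-0.271, -0.692, 0.669, -637.575], [-0.002, -0.695, -0.719, 795.991], [0.0, 0.0, 0.0, 1.0]]
{'time': 0.1, 'joint_pos': array([-4.89459256e+00,  7.51162472e+00,  8.53258732e+01,  1.43529250e-03,
        8.72601508e+01, -4.89454621e+00]), 'qd': array([-0.05014112, -0.15481022, -0.16495706, -0.02534796, -0.0309546 ,
       -0.02177938]), 'joint_efforts': array([ 1.52257860e-03, -5.70947063e+01, -5.01941299e+01, -1.80579236e-04,
        8.16394575e-03,  5.26326357e-05]), 'tool_pos': array([5.99787069e+02, 2.93300184e-02, 4.03713115e+02]), 'tcp_rot': array([-1.79902830e+02, -9.75989819e-03,  8.99998755e+01]), 'ft_force': array([-0.10339501, -0.7562666 ,  0.5904185 ]), 'wrist_torque': array([ 0.04139271, -0.00777746, -0.0116205 ]), 'grip_force': 0.0, 'finger_gap': 85.49824423629506}
```

View pics/scene0.png

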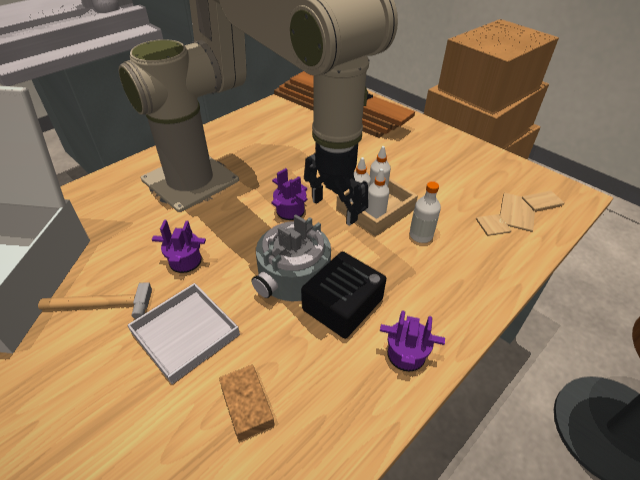

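View pics/side0.png

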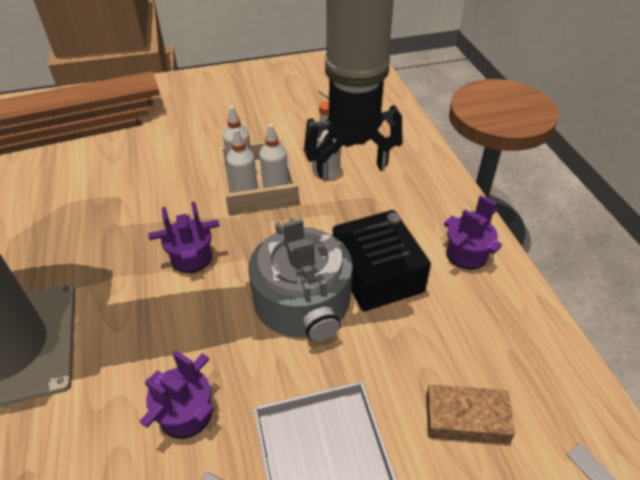

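The scene picture shows the pot with the grey cartridge at about (293,245), the motor box at (344,293) and the tray at (183,332), on the robot's right. The glue bottle is at (425,213) and the sanding block at (246,402). The side picture shows the cartridge at about (300,255). I'll enlarge both views.

```bash
python3 - <<'E'
import cv2
a=cv2.imread("pics/scene0.png")[205:305,240:350]; b=cv2.imread("pics/side0.png")[205:345,240:380]
cv2.imwrite("pics/c1.png",cv2.resize(a,(660,600),interpolation=cv2.INTER_CUBIC))
cv2.imwrite("pics/c2.png",cv2.resize(b,(560,560),interpolation=cv2.INTER_CUBIC))
E
```

```text
(no output)
```

View pics/c1.png

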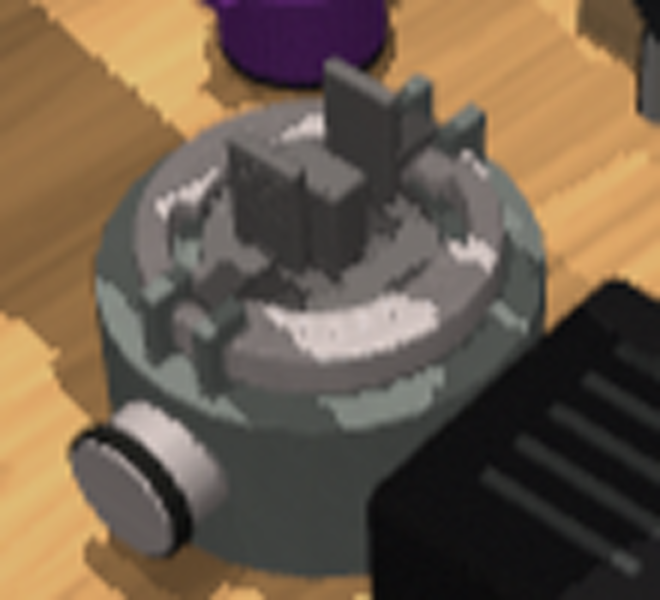

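View pics/c2.png

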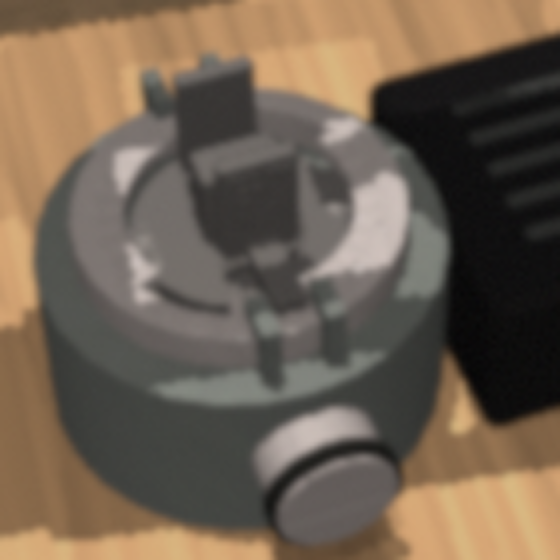

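Both crops show the tabs lying roughly along world x. The rib tops at z=122 come out at crop1 (415,85), (475,115), (160,285), (220,312) and crop2 (152,72), (210,60), (265,310), (328,290). The four ribs are symmetric about the axis, so they give both its position and its turn.

```bash
cat > h.py <<'E'
import numpy as np
def cam(n):
    a=np.load(n+".npy"); return a[:4],a[4:].reshape(4,4)
def at(n,p,z):
    (fx,fy,cx,cy),E=cam(n); p=np.atleast_2d(p).astype(float)
    d=np.c_[(p[:,0]-cx)/fx,(p[:,1]-cy)/fy,np.ones(len(p))]@E[:3,:3].T
    return (E[:3,3]+d*((z-E[2,3])/d[:,2])[:,None])[:,:2]
def proj(n,X):
    (fx,fy,cx,cy),E=cam(n); c=(np.atleast_2d(X)-E[:3,3])@E[:3,:3]
    return np.c_[c[:,0]/c[:,2]*fx+cx,c[:,1]/c[:,2]*fy+cy]
E
python3 - <<'E'
from h import *
np.set_printoptions(precision=1,suppress=True)
for n,p,o,k in(("scene",[(415,85),(475,115),(160,285),(220,312)],(240,205),6),("side",[(152,72),(210,60),(265,310),(328,290)],(240,205),4)):
    w=at(n,np.array(p)/k+o,122); v=w[:2].mean(0)-w[2:].mean(0); print(w.tolist(),w.mean(0),"yaw",np.degrees(np.arctan2(v[1],v[0]))-90)
w=at("scene",[(193,287),(238,326),(173,378),(130,331)],30);print("tray",w.tolist(),w.mean(0))
w=at("side",[(257,405),(362,387)],30);print(w.tolist())
print("glue",at("scene",(423,237),0),"caddy",at("scene",[(385,230),(414,197)],0).tolist(),at("side",(229,210),0))
print("box",at("scene",[(344,253),(386,283),(346,336),(303,310)],85).tolist())
E
```

```text
[[484.9796710592602, 44.14828351654029], [514.1254111475414, 48.713328592696996], [497.7878210927688, -98.96908726460492], [523.5314234286158, -92.2242641957464]] [505.1 -24.6] yaw 4.471643495301819
[[482.09183532354473, 46.591572363457885], [507.96952057557394, 46.999622522671416], [496.501535202533, -95.64606728048784], [522.9242248647222, -92.55174981492439]] [502.4 -23.7] yaw 5.949152506522381
tray [[390.40964107492744, -240.10896009236166], [549.2818526365414, -232.206324026223], [556.2436989841264, -396.48099681404324], [398.130317333569, -402.6381504003682]] [ 473.5 -317.9]
[[384.36927687268036, -229.38052414673803], [543.7335990890904, -243.7618669015023]]
glue [[653.5 305.6]] caddy [[564.320901164119, 254.17080458224297], [534.9685403173897, 426.3349860535532]] [[410.2 236.5]]
box [[596.2684409333547, 48.5331422872751], [721.9510597898762, 47.38309442360361], [751.6367085667775, -114.10848199646381], [646.8244921778651, -131.0108045382662]]
```

```bash
python3 - <<'E'
from h import *
import cv2
c,s=np.cos(np.radians(5.2)),np.sin(np.radians(5.2)); R=np.array([[c,-s],[s,c]])
L=[(x,y) for y in(-30,-22,22,30) for x in(-17,17)]
X=np.array([[*(R@l+[503.7,-24.1]),166] for l in L]); ims=[]
for n,o,(w,h) in(("scene",(270,205),(50,40)),("side",(275,210),(50,60))):
    k=8; im=cv2.imread(f"pics/{n}0.png")[o[1]:o[1]+h,o[0]:o[0]+w]; im=cv2.resize(im,(400,h*k),interpolation=cv2.INTER_CUBIC)
    for p in proj(n,X): cv2.circle(im,tuple(int(v) for v in (p-o+.5)*k),3,(0,0,255),-1)
    ims.append(cv2.copyMakeBorder(im,0,480-h*k,0,0,cv2.BORDER_CONSTANT))
cv2.imwrite("pics/ov.png",np.hstack(ims))
E
```

```text
(no output)
```

View pics/ov.png

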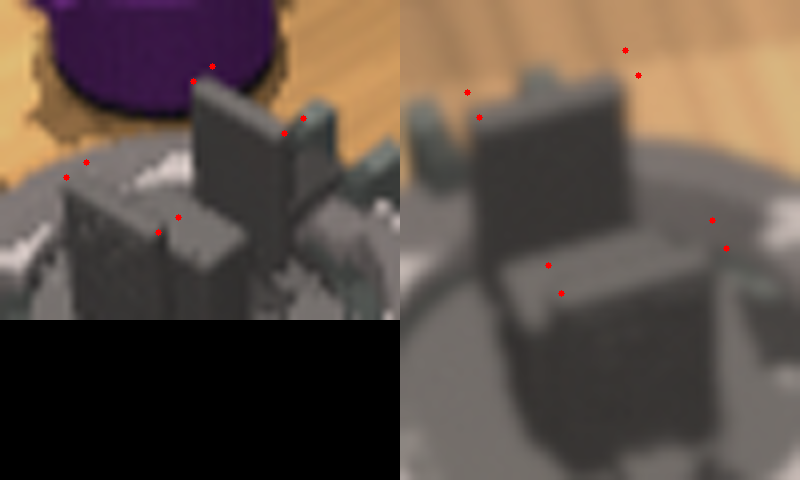

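The scene view agrees with the model to about 1 px. The side view suggests 2–3 mm lower x and y, so I take the axis as (502.5, -25.5) with yaw 5°. I'll move above it, turn the tool clockwise by 84° so joint 6 has room for the counter-clockwise turn, and check with the wrist camera.

```bash
python3 -m jog '-0.128 -0.488 0 0 0 0 -1; -0.127 -0.487 0 0 0 0 -1; 0 0 0 0 0 0.175 -1; 0 0 0 0 0 0.175 -1; 0 0 0 0 0 0.175 -1' >/dev/null; python3 -m jog '0 0 0 0 0 0.175 -1; 0 0 0 0 0 0.175 -1; 0 0 0 0 0 0.175 -1; 0 0 0 0 0 0.175 -1; 0 0 0 0 0 0.175 -1'; python3 -m jog '0 0 0 0 0 0 -1; 0 0 0 0 0 0 -1'
python3 - <<'E'
from bench import *
from h import *
import cv2
s=snapshot("wrist"); im=s["img"][:,:,::-1].copy(); np.save("wrist.npy",np.r_[s["fx"],s["fy"],s["cx"],s["cy"],np.array(s["extrinsics"]).ravel()])
c,q=np.cos(np.radians(5.2)),np.sin(np.radians(5.2)); R=np.array([[c,-q],[q,c]])
for y in(-30,-22,22,30):
  for x in(-17,17):
    p=proj("wrist",[*(R@[x,y]+[502.5,-25.5]),166])[0]; cv2.circle(im,(int(p[0]),int(p[1])),2,(0,0,255),-1)
cv2.imwrite("pics/w1.png",im); print(sense()["joint_pos"],sense()["tool_pos"],sense()["tcp_rot"])
E
```

```text
time: 1.35
tool_pos: [502.3, -25.5, 404.2]
tcp_rot: [-180.0, 0.1, 5.7]
ft_force: [-0.8, -0.4, -0.8]
finger_gap: 85.3
grip_force: 0.0
time: 1.6
tool_pos: [502.4, -25.5, 404.5]
tcp_rot: [-180.0, 0.0, 6.2]
ft_force: [0.3, 0.5, 0.2]
finger_gap: 85.3
grip_force: 0.0
[-8.74305678e+00 -7.67242757e+00  1.00410199e+02  6.35410548e-04
  8.72774124e+01  7.50568092e+01] [502.46413321 -25.47020906 404.53285091] [-1.79995471e+02  1.45068088e-02  6.20010435e+00]
```

View pics/w1.png

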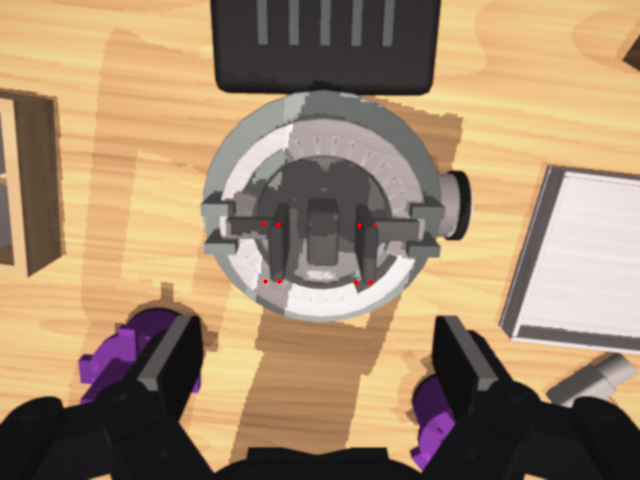

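The wrist view shows the tabs at columns 272–287 and 360–375, and the noses level along row 227, so the tool yaw of 6.2° matches. The cartridge sits about 1.5 mm further toward -y than I assumed. I'll go down and squeeze.

```bash
python3 -m jog '0 0.015 0.3 0 0 0 -1; 0 0 0.3 0 0 0 -1; 0 0 0.25 0 0 0 -1; 0 0 0.17 0 0 0 -1; 0 0 0 0 0 0 -1' 40; python3 -m jog '0 0 0 0 0 0 0.0; 0 0 0 0 0 0 0.3; 0 0 0 0 0 0 0.6; 0 0 0 0 0 0 0.6; 0 0 0 0 0 0 0.6' 40
```

```text
time: 2.28
tool_pos: [502.1, -26.9, 301.4]
tcp_rot: [-180.0, 0.2, 6.1]
ft_force: [-0.1, -0.4, -0.3]
finger_gap: 85.4
grip_force: 0.0
time: 2.9
tool_pos: [503.7, -27.6, 305.6]
tcp_rot: [179.9, -0.3, 6.0]
ft_force: [-1.1, -3.0, 9.3]
finger_gap: 39.0
grip_force: 41.0
```

```bash
python3 -m jog '0 0 -0.03 0 0 0 0.6; 0 0 0 0 0 0 0.6; 0 0 0 0 0 -0.06 0.6; 0 0 0 0 0 -0.06 0.6; 0 0 0 0 0 0 0.6'; python3 -c "
from bench import *
print(sense()['wrist_torque'])
import cv2
s=snapshot('wrist')['img'][60:380,120:520,::-1]; cv2.imwrite('pics/w2.png',s)"
```

```text
time: 3.52
tool_pos: [502.7, -26.9, 305.7]
tcp_rot: [-180.0, -0.0, 13.2]
ft_force: [0.2, 0.9, -0.8]
finger_gap: 38.7
grip_force: 41.3
[ 0.12157456 -0.18702965  0.0534877 ]
```

View pics/w2.png

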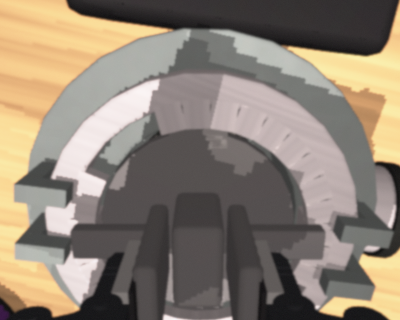

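The tabs are squeezed, the noses are clear of the ribs, and the cartridge has started turning with the hand. A slot is visible in the collar at about (115,150). I'll turn on to about 40° from locked.

```bash
python3 -m jog '0 0 0 0 0 -0.07 0.6; 0 0 0 0 0 -0.07 0.6; 0 0 0 0 0 -0.07 0.6; 0 0 0 0 0 -0.07 0.6; 0 0 0 0 0 0 0.6' 60;  python3 -m jog '0 0 0 0 0 -0.07 0.6; 0 0 0 0 0 -0.07 0.6; 0 0 0 0 0 -0.07 0.6; 0 0 0 0 0 -0.05 0.6; 0 0 0 0 0 0 0.6'; python3 -m jog '0 0 -0.03 0 0 0 0.6; 0 0 -0.03 0 0 0 0.6; 0 0 0 0 0 0 0.6'
```

```text
time: 4.2
tool_pos: [502.8, -26.9, 306.0]
tcp_rot: [180.0, -0.0, 29.9]
ft_force: [0.2, -0.3, 1.3]
finger_gap: 37.2
grip_force: 60.8
time: 4.82
tool_pos: [502.9, -26.9, 306.0]
tcp_rot: [180.0, -0.0, 45.5]
ft_force: [1.3, -0.3, 1.8]
finger_gap: 37.0
grip_force: 60.8
time: 5.2
tool_pos: [501.7, -27.2, 309.4]
tcp_rot: [-179.8, 0.2, 45.5]
ft_force: [1.9, -4.4, -20.8]
finger_gap: 37.3
grip_force: 63.9
```

The rim holds it (-21 N), as expected. I'll turn on in small steps with a light upward pull and watch the height.

```bash
python3 -m jog '0 0 0.01 0 0 -0.03 0.6; 0 0 0 0 0 0 0.6' |sed -n '2,4p'; for i in 1; do python3 -m jog '0 0 0 0 0 -0.03 0.6; 0 0 0 0 0 0 0.6'|sed -n '2,4p'; python3 -m jog '0 0 0 0 0 -0.03 0.6; 0 0 0 0 0 0 0.6'|sed -n '2,4p';  python3 -m jog '0 0 0 0 0 -0.03 0.6; 0 0 0 0 0 0 0.6'|sed -n '2,4p'; done
```

```text
tool_pos: [502.1, -26.8, 309.6]
tcp_rot: [-179.9, 0.1, 47.4]
ft_force: [1.1, -1.5, -20.1]
tool_pos: [502.4, -26.7, 310.4]
tcp_rot: [-179.9, 0.0, 49.3]
ft_force: [-1.6, 1.7, -17.6]
tool_pos: [503.8, -27.2, 313.1]
tcp_rot: [179.8, -0.1, 51.1]
ft_force: [-0.7, 0.1, -4.4]
tool_pos: [503.1, -27.1, 311.7]
tcp_rot: [179.9, -0.0, 52.8]
ft_force: [0.5, -0.4, -4.3]
```

The force dropped to about the cartridge's weight at 51°, so it probably lifted free. I'll test with a small lift.

```bash
python3 -m jog '0 0 -0.03 0 0 0 0.6; 0 0 -0.03 0 0 0 0.6; 0 0 0 0 0 0 0.6'; python3 -c "
from bench import *
import cv2
s=snapshot('side')['img'][180:330,230:390,::-1]; cv2.imwrite('pics/s3.png',cv2.resize(s,(640,600)))"
```

```text
time: 6.58
tool_pos: [502.8, -27.0, 317.2]
tcp_rot: [180.0, -0.0, 52.8]
ft_force: [0.0, 1.5, -5.5]
finger_gap: 36.7
grip_force: 65.8
```

View pics/s3.png

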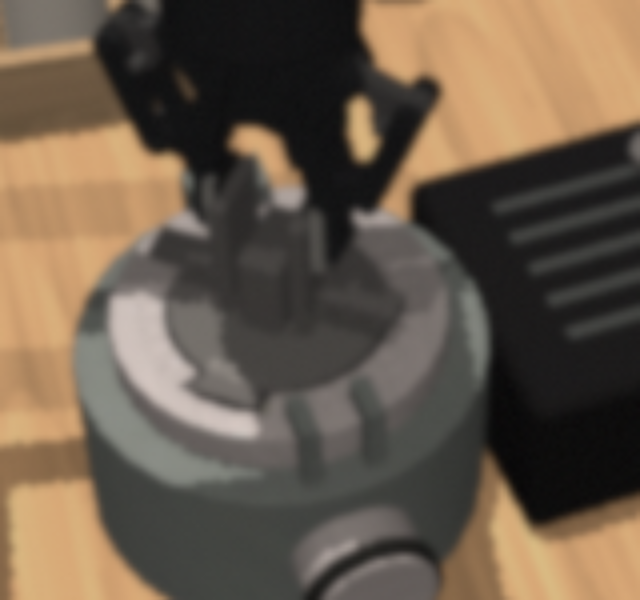

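The lug is in the slot at about (225,385), and the force is just the weight, so it's free. I'll lift it straight out.

```bash
python3 -m jog '0 0 -0.1 0 0 0 0.6; 0 0 -0.1 0 0 0 0.6; 0 0 -0.15 0 0 0 0.6; 0 0 -0.2 0 0 0 0.6; 0 0 -0.2 0 0 0 0.6'; python3 -m jog '0 0 -0.2 0 0 0 0.6; 0 0 -0.1 0 0 0 0.6; 0 0 0 0 0 0 0.6'; python3 -c "
from bench import *
import cv2,numpy as np
s=sense();print(s['joint_pos'],s['wrist_torque'])
s=snapshot('side')['img'][100:400,160:560,::-1]; cv2.imwrite('pics/s4.png',cv2.resize(s,(640,480)))
y=np.radians(s['tcp_rot'][2]) if 0 else 0"
```

```text
time: 7.25
tool_pos: [502.7, -27.0, 393.5]
tcp_rot: [180.0, -0.0, 52.8]
ft_force: [0.1, -0.3, -4.6]
finger_gap: 36.7
grip_force: 65.8
time: 7.62
tool_pos: [502.9, -27.0, 422.7]
tcp_rot: [179.9, -0.0, 52.8]
ft_force: [-0.1, -0.3, -5.3]
finger_gap: 36.9
grip_force: 65.8
[-8.90681264e+00 -8.07038012e+00  9.88793031e+01  1.77592366e-03
  8.90895696e+01  2.82907737e+01] [ 0.01767886  0.04057588 -0.00237954]
```

View pics/s4.png

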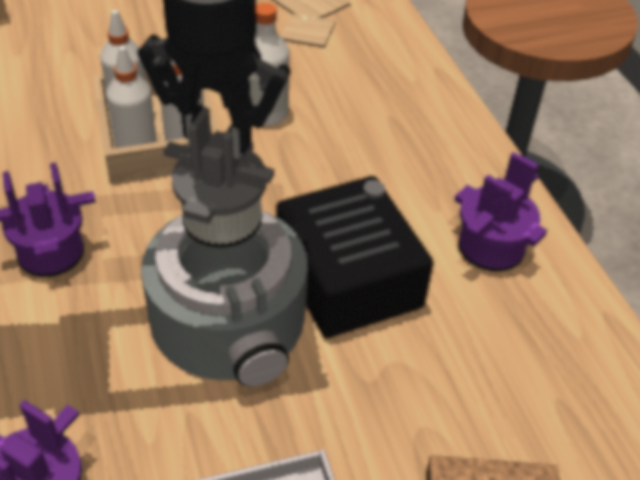

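The cartridge is clear and upright above the pot. I'll carry it to the tray, (-29, -291) mm away in world axes.

```bash
python3 -m jog '-0.156 0.095 0 0 0 0 0.6; -0.312 0.191 0 0 0 0 0.6; -0.312 0.191 0 0 0 0 0.6; -0.312 0.191 0 0 0 0 0.6; -0.312 0.191 0 0 0 0 0.6' >/dev/null; python3 -m jog '-0.312 0.191 0 0 0 0 0.6; -0.312 0.191 0 0 0 0 0.6; -0.312 0.191 0 0 0 0 0.6; -0.156 0.095 0 0 0 0 0.6; 0 0 0 0 0 0 0.6';  python3 -m jog '0 0 0.2 0 0 0 0.6; 0 0 0.3 0 0 0 0.6; 0 0 0.3 0 0 0 0.6; 0 0 0.15 0 0 0 0.6; 0 0 0 0 0 0 0.6'; python3 -c "
from bench import *
import cv2,numpy as np
s=snapshot('scene')['img'][180:420,60:380,::-1]; cv2.imwrite('pics/s5.png',cv2.resize(s,(640,480)))"
```

```text
time: 8.93
tool_pos: [472.7, -319.5, 420.7]
tcp_rot: [-179.9, 0.0, 52.7]
ft_force: [0.2, 0.6, -4.4]
finger_gap: 37.4
grip_force: 65.8
time: 9.55
tool_pos: [473.0, -317.0, 324.7]
tcp_rot: [-179.8, -0.0, 52.9]
ft_force: [1.0, 0.3, -3.4]
finger_gap: 36.5
grip_force: 65.8
```

View pics/s5.png

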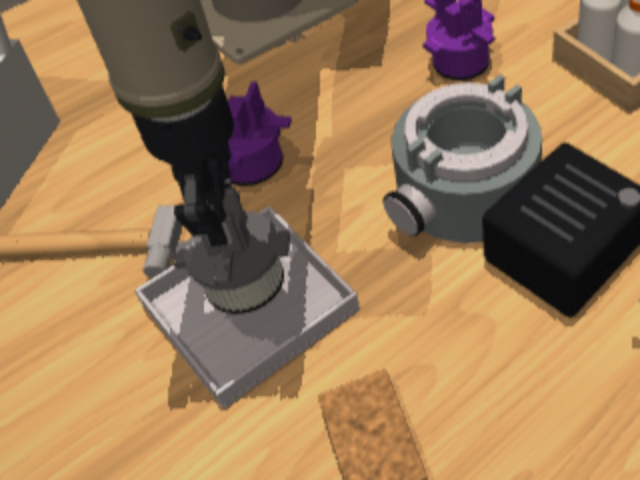

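The filter hangs above the middle of the tray, at about (245,290), with its bottom near z≈58. I'll lower it slowly until the force shows contact.

```bash
python3 -m jog '0 0 0.15 0 0 0 0.6; 0 0 0.15 0 0 0 0.6; 0 0 0.1 0 0 0 0.6; 0 0 0.03 0 0 0 0.6; 0 0 0 0 0 0 0.6'|sed -n '2,4p'; python3 -m jog '0 0 0.025 0 0 0 0.6; 0 0 0 0 0 0 0.6'|sed -n '2,4p';python3 -m jog '0 0 0.02 0 0 0 0.6; 0 0 0 0 0 0 0.6'|sed -n '2,4p';python3 -m jog '0 0 0.02 0 0 0 0.6; 0 0 0 0 0 0 0.6'|sed -n '2,4p'
```

```text
tool_pos: [473.3, -318.1, 283.5]
tcp_rot: [-180.0, -0.0, 52.8]
ft_force: [-1.2, -0.8, -4.8]
tool_pos: [473.4, -318.2, 281.4]
tcp_rot: [180.0, 0.0, 52.8]
ft_force: [0.3, -0.5, -3.8]
tool_pos: [473.3, -318.1, 279.1]
tcp_rot: [-180.0, -0.0, 52.8]
ft_force: [0.0, 0.1, -4.3]
tool_pos: [473.3, -318.0, 276.9]
tcp_rot: [-180.0, -0.0, 52.8]
ft_force: [1.0, 0.3, -4.4]
```

```bash
python3 -m jog '0 0 0.015 0 0 0 0.6; 0 0 0 0 0 0 0.6'|sed -n '2,4p';python3 -m jog '0 0 0.015 0 0 0 0.6; 0 0 0 0 0 0 0.6'|sed -n '2,4p';python3 -m jog '0 0 0.015 0 0 0 0.6; 0 0 0 0 0 0 0.6'|sed -n '2,4p'; python3 -m jog '0 0 0.01 0 0 0 0.6; 0 0 0 0 0 0 0.6'|sed -n '2,4p'
```

```text
tool_pos: [473.3, -318.1, 275.5]
tcp_rot: [-180.0, -0.0, 52.8]
ft_force: [-0.7, -0.6, -4.1]
tool_pos: [473.3, -318.1, 274.0]
tcp_rot: [-180.0, -0.0, 52.8]
ft_force: [-0.5, -0.5, -4.9]
tool_pos: [473.3, -318.1, 272.5]
tcp_rot: [-180.0, -0.0, 52.8]
ft_force: [0.4, 1.0, -5.0]
tool_pos: [473.4, -318.1, 271.7]
tcp_rot: [180.0, 0.0, 52.8]
ft_force: [-0.7, 0.1, -4.4]
```

```bash
python3 -m jog '0 0 0.015 0 0 0 0.6; 0 0 0 0 0 0 0.6'|sed -n '2,4p';python3 -m jog '0 0 0.015 0 0 0 0.6; 0 0 0 0 0 0 0.6'|sed -n '2,4p';python3 -m jog '0 0 0.01 0 0 0 0.6; 0 0 0 0 0 0 0.6'|sed -n '2,4p'
```

```text
tool_pos: [473.6, -318.1, 271.5]
tcp_rot: [180.0, -0.0, 52.8]
ft_force: [-1.8, 2.6, 5.8]
tool_pos: [473.8, -318.1, 271.4]
tcp_rot: [179.9, -0.0, 52.8]
ft_force: [-5.9, 7.1, 15.7]
tool_pos: [474.0, -318.1, 271.3]
tcp_rot: [179.9, -0.0, 52.8]
ft_force: [-6.6, 9.3, 22.6]
```

It touched down at TCP z 271.5. I'll take off the excess push, let go gently and go straight up.

```bash
python3 -m jog '0 0 -0.02 0 0 0 0.6; 0 0 -0.015 0 0 0 0.6; 0 0 0 0 0 0 0.6' 20; python3 -m jog '0 0 0 0 0 0 0.1; 0 0 0 0 0 0 -0.2; 0 0 0 0 0 0 -0.5; 0 0 0 0 0 0 -1; 0 0 0 0 0 0 -1'; python3 -m jog '0 0 0 0 0 0 -1; 0 0 -0.1 0 0 0 -1; 0 0 -0.2 0 0 0 -1; 0 0 -0.4 0 0 0 -1; 0 0 -0.5 0 0 0 -1';python3 -m jog '0 0 -0.3 0 0 0 -1; 0 0 0 0 0 0 -1; 0 0 0 0 0 0 -1'; python3 -c "
from bench import *
import cv2
s=snapshot('scene')['img'][180:420,60:380,::-1]; cv2.imwrite('pics/s6.png',cv2.resize(s,(640,480)))"
```

```text
time: 13.1
tool_pos: [473.6, -318.2, 271.6]
tcp_rot: [180.0, -0.0, 52.8]
ft_force: [-0.3, 1.5, 3.7]
finger_gap: 36.9
grip_force: 66.7
time: 13.72
tool_pos: [473.6, -318.3, 271.7]
tcp_rot: [179.9, 0.0, 52.8]
ft_force: [-0.5, 0.4, -0.0]
finger_gap: 85.6
grip_force: 0.0
time: 14.35
tool_pos: [473.1, -317.8, 393.1]
tcp_rot: [-180.0, 0.0, 52.8]
ft_force: [1.3, 0.1, 0.4]
finger_gap: 85.3
grip_force: 0.0
time: 14.72
tool_pos: [473.3, -318.0, 421.5]
tcp_rot: [180.0, -0.0, 52.8]
ft_force: [0.2, 0.0, -0.5]
finger_gap: 85.7
grip_force: 0.0
```

View pics/s6.png

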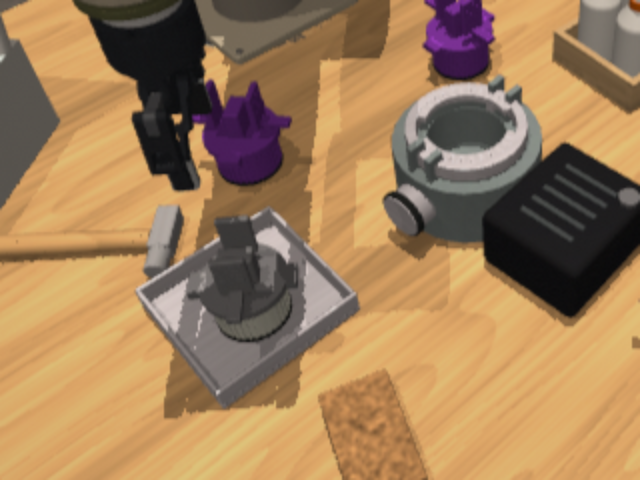

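The cartridge stands upright in the middle of the tray, at about (250,300), and the gripper is well clear of it.

```bash
python3 -c "
from bench import *
print(hand_in())"
```

```text
the job is handed in; nothing more can be done
None
```

The cartridge is out of the dust extractor and standing upright in the middle of the tray, released with the gripper clear; the job is handed in at about 15 s, no verdict was returned, and I did not touch the glue bottle or sanding block.

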